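# Open the damp box

### The job

Air the pots in the damp box: slide the latch on the box's far edge all the way to its end stop, then tip the lid up by its upright grip, with the opposite edge staying under its clips, until its ribs are well clear of the rim. Draw it out from under the clips, lift it off and set it down (do not drop it) flat in the middle of the bare plywood board, grip up. Leave the latch open, the pots in the box and everything else where they are.

Things in the scene. Friction and masses are not known exactly. Their poses are not given: they have to be found in the camera images.
- tub: The damp box: grey plastic open tub, outside 154 (x) by 184 (y) by 105 mm high, walls 6 mm, fixed to the bench left or right of the middle, yaw up to 0.3 rad. Origin: centre of its underside, z up. Its +x side (latch) faces roughly away from the robot, its -x side (two steel clips) roughly towards it.
- tub_clip (a point): Top of the tub's -x rim, midway between the clips (tub frame -75, 0, 105 mm): the lid tips about this edge. The clips (36 mm wide, at y = +-58 mm) reach 8 mm over the lid's edge, 5.5 mm above its top; clip tops 15.5 mm above the rim. So the lid cannot be lifted level: tip its +x side up, then draw it out about 10 mm or more towards +x.
- latch (a joint): Position of the sliding latch in m: 0 to 0.010 = locked, its steel tongue over the lid's tab; it slides towards the tub's -y, 0.045 = end stop, fully open. Sliding friction about 1.5 N, no spring; stays where left.
- latch_grip (a point): Centre of the latch's black upright grip, 14 (x) by 20 (y) by 32 mm high, 31 mm above the tub's rim, 94 mm to +x of the tub's centre and 36 mm plus the latch position to -y. Below it a steel tongue, 9 to 15 mm above the rim. Axes as the tub's.
- lid: Loose white plastic lid, plate 150 (x) by 180 (y) by 6 mm, 0.15 to 0.31 kg, axes along the tub's. Origin: centre of the plate's underside, on the rim when seated. Ribs 10 mm deep below it, 7 mm in from the edges (2 to 3 mm play in the tub); set down, it stands on them, origin 10 mm up. A tab 28 mm wide sticks out 16 mm from its +x edge at y = -36 mm; the locked tongue is 3 mm above it.
- lid_grip (a point): Centre of the lid's upright grip, a flat white fin 10 (x) by 44 (y) by 34 mm high on the plate, close to the lid's +x edge; it lies at 55, 28, 23 mm in the lid's frame (plate top at 6, fin top at 40 mm). Pinch it across its 10 mm.
- lid_back (a point): Middle of the lid's -x edge (the one under the clips), on its underside: -75, 0, 0 mm in the lid's frame.
- board: Bare plywood ware board lying on the bench on the other side from the tub, 250 (x) by 240 (y) by 18 mm, fixed. Origin: centre of its underside; top at 18 mm; yaw up to 0.15 rad.
- pot_a: Clay cup drying inside the tub, 64 mm across, 58 mm high, loose on the tub's floor; origin centre of its underside.
- pot_b: Clay bowl drying inside the tub, 68 mm across, 40 mm high, loose; origin centre of its underside.
- cup: Bystander: blue glazed cup, 60 mm across, 75 mm high, in the middle between tub and board, farther from the robot.
- bowl: Bystander: white bowl, 70 mm across, 50 mm high, in the middle, nearer the robot.
- jar: Bystander: amber jar with black cap, 72 mm across, 100 mm high, at the far left.
- spatula: Bystander: 200 mm spatula lying at the far left.
- spool: Bystander: wooden spool, 60 mm across, 58 mm high, at the far right.
- sponge_block: Bystander: cork sanding block 70 by 50 by 30 mm, at the far right.
Not all that is in view belongs to the job. What is shaped like the lid but yellow is not meant.

How it is judged (in metres and radians):
On the way, in this order (a step that is already met when the one before it is completed fails the run):
1. the latch is at its end stop (past 41 of 45 mm) while the lid is still seated (value of joint latch above 0.041 m and distance between lid_back and tub_clip below 0.015 m and angle between lid's own z axis and vertical below 0.06 rad), for 0.2 s.
2. the lid is tipped up by more than 0.12 rad (7 degrees), its back edge still at the clips (within 20 mm of the rim point) (angle between lid's own z axis and vertical above 0.12 rad and distance between lid_back and tub_clip below 0.02 m), for 0.1 s.
3. the lid is set down: in the gripper, over the board, less than 14 mm above its resting height, nearly flat (x of lid in the frame of board between -0.05 and 0.05 m and y of lid in the frame of board between -0.05 and 0.05 m and z of lid in the frame of board below 0.042 m and angle between lid's own z axis and vertical below 0.2 rad and contact force between the fingers and lid above 0.5 N), for 0.05 s.
At the end, for the whole second after the job is handed in: Lid at rest on the plywood board, flat (within 0.05 rad), grip up, its centre within 50 mm of the board's centre along both board axes (any yaw), origin 6 to 14 mm above the board's top; latch at its end stop (past 41 of 45 mm); pots and bystanders where they were (x of lid in the frame of board between -0.05 and 0.05 m and y of lid in the frame of board between -0.05 and 0.05 m and z of lid in the frame of board between 0.024 and 0.032 m and angle between lid's own z axis and vertical below 0.05 rad and linear speed of lid below 0.02 m/s and angular speed of lid below 0.1 rad/s and value of joint latch above 0.041 m); the robot touches nothing.
It fails at once if a bystander is moved more than 25 mm (distance of any of cup, bowl, jar, spatula, spool, sponge_block from where it was at the start of the episode above 0.025 m).
It fails at once if a pot in the box is moved more than 15 mm (distance of any of pot_a, pot_b from where it was at the start of the episode above 0.015 m).
It also fails if it takes over 59 s, if anything falls off the work surface, if the arm or the gripper's body presses on something with over 40 N, if the wrist force passes 120 N, or if a joint passes its speed limit or range.

### The arm

A 6-joint arm with a two-finger parallel gripper is mounted at the origin on the work surface. World frame = base frame: x ahead of the robot, y to its left, z up, the work surface at z = 0. Lengths are in m, angles in degrees, forces in N, time in s.
With the tool pointing down it reaches from about 0.375 to 0.9 m from the base axis. Payload 3.1 kg.
Tool frame: the origin (TCP) lies at the very end of the fingers, on their centre line; the grasp point (between the pads) lies 19 mm behind it (bot.hold_point_z is the z of the grasp point in the tool frame, in m); z points along the fingers, y is the line along which they close (so a half turn about z gives the same grasp; the last joint's range is limited). The gripper opens to 87 mm and grips with 3 to 60 N. Pads are 19 mm wide; open, the fingers measure 117 mm over their backs; the gripper's body (75 mm by 190 mm) begins 51 mm behind the grasp point.
Start: joints at [65.059, 30.224, 82.088, -0, 67.689, -10.227], TCP at [0.159, 0.604, 0.202] pointing down, gripper open.
Joint ranges: [-176.69, 176.69], [-43.24, 126.21], [12.49, 139.97], [-82, 262], [0, 151.66], [-163.58, 163.58]. Speed limits (degrees/s): [159.86, 159.86, 180, 180, 180, 180].

### API

Orientations are given as a 3x3 rotation matrix whose columns are the frame's x, y, z axes.
In Python, from rig import bot, capture, camera_model gives the robot as it stands.
- The arm moves only by the tool apply_moves, never from a script. Its argument "plan" is text: rows parted by semicolons, each of 6 numbers parted by spaces: the shift along the tool's x, y, z in units of 0.05 m (1.0 is 0.05 m), then the turn, a rotation vector about the tool's x, y, z in units of 360 degrees (1.0 is 360 degrees). In form: dx dy dz ax ay az; .... A call has 1 to 10 rows; each row shifts and turns the commanded pose from where the row before left it, along the tool's axes as they then stand; what a row does not reach is not made up. A row lasts 1/12 s, in which the tool goes at most 41.7 mm and 7.16 degrees, less where a joint would pass 70% of its speed; a pose out of reach is approached as far as the arm can. A call with a number of a shift or a turn outside -1 to 1 is refused whole. A call with a gripper value outside its range is refused whole. "gripper" is the gripper command: -1 is shut, 1 is fully open, values between are in proportion, set as the call begins (left out, the last holds). The fingers move at their own pace and stop on an object; the grip force is fixed at half the most. Time passes only in rows, so rows that do not move let the fingers close. It gives the time, the measured TCP pose, the force, the opening and the grip force at its end, in the units of the state.
- bot.read_state(): the state, without advancing time (a new reading comes with each control period).
- capture(name): name is "scene" or "top" or "wrist"; returns the picture (420x560x3 uint8, red, green, blue); there is no depth.
- camera_model(name): a dict with "vertical_fov" (degrees; the focal length in pixels is half the picture's height over the tangent of half this angle, whatever the lens; pixels are square), "cx", "cy" (the principal point, pixels), "position" and "rotation" of the camera in the world; the wrist camera has in their place "hand_eye" (4x4, takes a point from camera to tool coordinates, whose origin is the TCP and whose axes are the flange's). Camera axes: x right, y down, z forward; pixel columns grow to the right and rows downward; lengths in m; the calibration is good to about 2 mm. A picture is of the moment at which its call begins: read the wrist's pose just before it. camera_model takes no time and is no camera call.
- bot.hand_in(): hands the job in; it is judged then, once.
The state is a dict: "time_s": time; "joint_positions": joint angles; "qvel": joint speeds; "tau": joint torques, N m; "position": TCP position; "tcp_rot": TCP orientation; "force": force on the tool from outside, world axes, zero at the start; "moment": the same for the moment, N m; "opening": opening from 0.0 (shut) to 1.0 (fully open); "grasp_force": force on a finger pad.
Only numpy, scipy, OpenCV 4.12 (cv2) and the standard library are available. Lean on these libraries where they do the work, as an engineer would, in place of code of your own. Each camera call takes 0.05 s, during which the arm holds its last target. There are 200 camera calls.

## Working session

There is one attempt and no reset: what is moved stays moved. The work goes in short steps, Python scripts to look and compute and a tool call to move; the robot and the scene stay as the last step left them, time stands still between calls to the robot, and variables do not carry over. Pictures are saved under pics/ and viewed, at most 12 in all, crops included, and the job is handed in when it is done.

Besides the shell and the picture viewer there is one more tool, called after "Call:" in YAML: its name, and indented under it one key for each argument. apply_moves: Moves the arm, as the interface text tells. Its arguments: {"type":"object","properties":{"plan":{"type":"string"},"gripper":{"type":"number"}},"required":["plan"]}

```bash
ls; mkdir -p pics
python3 - <<'E'
from rig import bot,capture,camera_model
import cv2,numpy as np
s=bot.read_state();print(s['time_s'],s['position'],s['tcp_rot'])
for n in ['top','scene']:
    cv2.imwrite(f'pics/{n}.png',capture(n)[:,:,::-1]);print(n,camera_model(n))
print(camera_model('wrist'))
E
```

```text
pics
0.0 [0.15836863 0.60379693 0.20095077] [[-9.67210300e-01  2.53975152e-01 -9.26045230e-04]
 [ 2.53976541e-01  9.67208329e-01 -1.99141529e-03]
 [ 3.89908658e-04 -2.16131114e-03 -9.99997588e-01]]
top {'vertical_fov': 45.95215934363327, 'cx': 283.2887023325862, 'cy': 202.45418546042103, 'position': array([0.19124108, 0.00539812, 1.45162026]), 'rotation': array([[ 0.00625916, -0.97797051,  0.20864925],
       [-0.99996275, -0.00736142, -0.0045067 ],
       [ 0.00594338, -0.20861327, -0.97798015]])}
scene {'vertical_fov': 46.746312369644315, 'cx': 281.7124229221855, 'cy': 215.68944633048142, 'position': array([ 1.33831545, -0.27670575,  1.12600715]), 'rotation': array([[ 2.96638861e-01,  7.10444621e-01, -6.38180090e-01],
       [ 9.54989587e-01, -2.21045145e-01,  1.97822983e-01],
       [-5.24335802e-04, -6.68137325e-01, -7.44037795e-01]])}
{'vertical_fov': 63.27411717898252, 'cx': 275.24575647927594, 'cy': 205.959648137102, 'hand_eye': array([[ 1.51197079e-03, -9.54279937e-01, -2.98910549e-01,
         8.22483469e-02],
       [ 9.99998441e-01,  1.17022885e-03,  1.32227689e-03,
        -2.92363834e-03],
       [-9.12028563e-04, -2.98912082e-01,  9.54280219e-01,
        -1.82903227e-01],
       [ 0.00000000e+00,  0.00000000e+00,  0.00000000e+00,
         1.00000000e+00]])}
```

View pics/top.png

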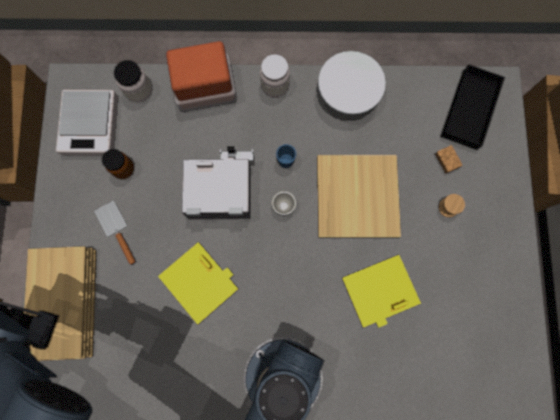

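View pics/scene.png

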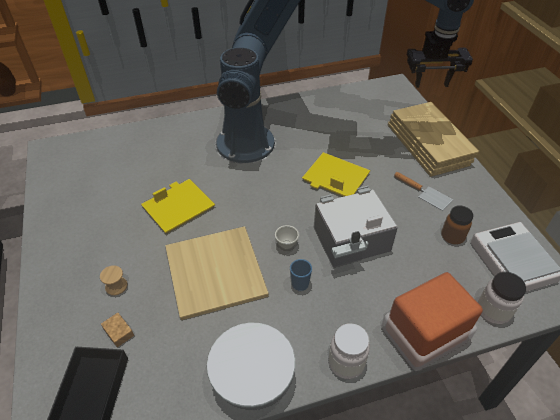

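Top view: the white lid on the grey tub is at (217,187), its black latch grip at (232,153), its fin at (205,165) and the bare board at (359,196). Lookalikes are the yellow lids at (198,282) and (382,290), the scale at (87,120), and the board stack at (60,300). By the description, I choose the white lid at (217,187) and the board at (359,196).

```bash
cat > h.py <<'E'
import cv2,numpy as np
from rig import bot,capture,camera_model
def cam(name,st=None):
    m=camera_model(name);f=210/np.tan(np.radians(m['vertical_fov']/2))
    if name=='wrist':
        R,p=np.array(st['tcp_rot']),np.array(st['position']);H=m['hand_eye']
        return f,m['cx'],m['cy'],R@H[:3,:3],R@H[:3,3]+p
    return f,m['cx'],m['cy'],m['rotation'],m['position']
def ray(c,uv,z):
    f,cx,cy,R,p=c;uv=np.atleast_2d(np.float64(uv))
    d=np.c_[(uv[:,0]-cx)/f,(uv[:,1]-cy)/f,np.ones(len(uv))]@R.T
    return p+d*((z-p[2])/d[:,2])[:,None]
def proj(c,X):
    f,cx,cy,R,p=c;q=(np.atleast_2d(X)-p)@R
    return np.c_[f*q[:,0]/q[:,2]+cx,f*q[:,1]/q[:,2]+cy]
def tub2w(o,yaw,X):
    c,s=np.cos(yaw),np.sin(yaw);X=np.atleast_2d(np.float64(X))
    return X@np.array([[c,-s,0],[s,c,0],[0,0,1]]).T+np.r_[o[:2],0]
E
python3 - <<'E'
from h import *
im=cv2.imread('pics/top.png');hsv=cv2.cvtColor(im,cv2.COLOR_BGR2HSV);c=cam('top')
def comp(m,seed):
    n,l=cv2.connectedComponents(m.astype(np.uint8));k=l[seed[1],seed[0]];ys,xs=np.where(l==k);return np.c_[xs,ys] if k else None
for nm,m,seed,z in [('lid',(hsv[:,:,1]<50)&(hsv[:,:,2]>130),(217,187),.111),('board',(hsv[:,:,1]>70)&(hsv[:,:,2]>110),(359,196),.018)]:
    p=comp(m,seed);w=ray(c,p,z)[:,:2];r=cv2.minAreaRect((w*1000).astype(np.float32));print(nm,len(p),r,w.mean(0))
    print(p.min(0),p.max(0))
m=(hsv[:,:,2]<45);p=comp(m,(232,151));
if p is not None: print('latch',len(p),p.mean(0),ray(c,p.mean(0),.152))
cv2.imwrite('pics/crop.png',cv2.resize(im[135:235,165:265],(600,600),interpolation=cv2.INTER_CUBIC))
E
```

```text
lid 3681 ((538.4052124023438, 183.62490844726562), (184.34646606445312, 196.9185028076172), 0.47058266401290894) [0.52939275 0.18658815]
[182 149] [253 213]
board 6738 ((520.5244140625, -222.63919067382812), (249.95648193359375, 241.7873077392578), 0.4660683274269104) [ 0.51841254 -0.22237285]
[317 155] [400 237]
latch 35 [230.77142857 149.51428571] [[0.61594558 0.1444318  0.152     ]]
```

View pics/crop.png

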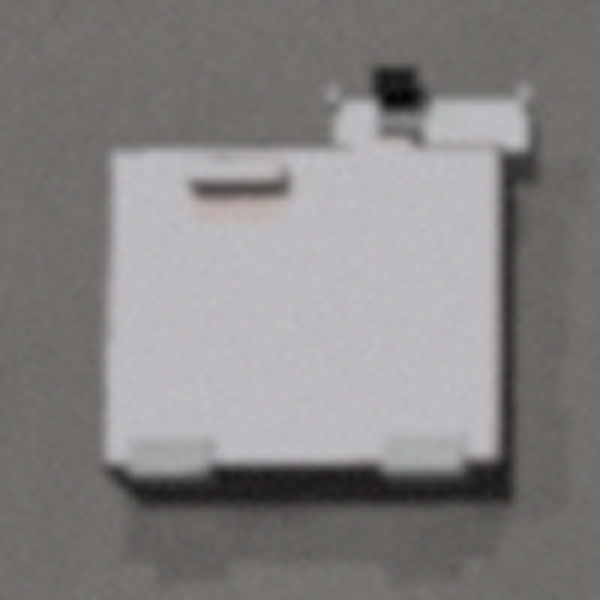

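The crop confirms it: a white lid with its fin at crop (238,180), two clips at the bottom, and the black latch grip at (397,88). Board measured 250×242 mm at (0.520,-0.223), which matches the given size. Next I rotate the tool so it closes along x.

Call:
apply_moves:
  plan: "0 0 -0.1 0 0 0.0195;0 0 -0.1 0 0 0.0195;0 0 -0.1 0 0 0.0195;0 0 -0.1 0 0 0.0195;0 0 -0.1 0 0 0.0195;0 0 -0.1 0 0 0.0195;0 0 -0.1 0 0 0.0195;0 0 -0.1 0 0 0.0195;0 0 -0.1 0 0 0.0195;0 0 -0.1 0 0 0.0195"
  gripper: 1

```text
time_s: 0.93
position: [0.1585, 0.6041, 0.2515]
tcp_rot: [[-0.083, 0.997, -0.001], [0.997, 0.083, -0.001], [-0.001, -0.001, -1.0]]
force: [0.6, 0.2, -0.3]
opening: 1.001
grasp_force: 0.0
```

```bash
cat >> h.py <<'E'
def go(target,yaw):
    "tool y along world yaw (deg), pointing down: print shift in tool units and turn"
    from scipy.spatial.transform import Rotation as Ro
    s=bot.read_state();R=np.array(s['tcp_rot']);p=np.array(s['position'])
    a=np.radians(yaw);y=np.array([np.cos(a),np.sin(a),0]);z=np.array([0,0,-1.]);T=np.c_[np.cross(y,z),y,z]
    print('t',s['time_s'],'p',p.round(4),'shift',(R.T@(np.array(target)-p)/.05).round(2),'turn',(Ro.from_matrix(R.T@T).as_rotvec()/2/np.pi).round(4),'J',np.round(s['joint_positions'],1),'F',np.round(s['force'],1))
E
python3 - <<'E'
from h import *
c=cam('top')
q=np.array([[110,150],[500,150],[106,465],[500,465]])/6+[165,135]-.5
print(ray(c,q,.111).round(4))
go((.56,.165,.25),0)
E
```

```text
[[0.5988 0.2829 0.111 ]
 [0.6003 0.0999 0.111 ]
 [0.4483 0.2774 0.111 ]
 [0.4496 0.0967 0.111 ]]
t 0.9333 p [0.1585 0.6041 0.2515] shift [-9.41  7.28  0.04] turn [-0.0001  0.0002  0.0132] J [65.1 27.4 78.8  0.  73.9 60.3] F [ 0.6  0.2 -0.3]
```

Call:
apply_moves:
  plan: "-0.62 0.48 0 0 0 0;-0.62 0.48 0 0 0 0;-0.62 0.48 0 0 0 0;-0.62 0.48 0 0 0 0;-0.62 0.48 0 0 0 0;-0.62 0.48 0 0 0 0;-0.62 0.48 0 0 0 0;-0.62 0.48 0 0 0 0;-0.62 0.48 0 0 0 0;-0.62 0.48 0 0 0 0"

```text
time_s: 1.77
position: [0.4259, 0.3152, 0.2516]
tcp_rot: [[-0.089, 0.996, -0.001], [0.996, 0.089, -0.0], [-0.0, -0.001, -1.0]]
force: [-0.1, 0.7, -0.5]
opening: 1.0
grasp_force: 0.0
```

Call:
apply_moves:
  plan: "-0.62 0.48 0 0 0 0;-0.62 0.48 0 0 0 0;-0.62 0.48 0 0 0 0;-0.62 0.48 0 0 0 0;-0.62 0.48 0 0 0 0.013;0 0 0 0 0 0;0 0 0 0 0 0;0 0 0 0 0 0"

```text
time_s: 2.43
position: [0.5576, 0.1733, 0.2512]
tcp_rot: [[-0.007, 1.0, -0.002], [1.0, 0.007, 0.0], [0.0, -0.002, -1.0]]
force: [-0.6, 0.7, -0.1]
opening: 0.998
grasp_force: 0.0
```

Run:
```python
from h import *
go((.56,.165,.25),0)
st=bot.read_state();im=capture('wrist');cv2.imwrite('pics/w1.png',im[:,:,::-1])
import pickle;pickle.dump(cam('wrist',st),open('w1.pkl','wb'))
```

```text
t 2.4333 p [0.5576 0.1733 0.2512] shift [-0.17  0.05  0.02] turn [-0.0004 -0.0001  0.0011] J [ 6.3 24.1 84.7  0.  71.4  5.9] F [-0.6  0.7 -0.1]
```

View pics/w1.png

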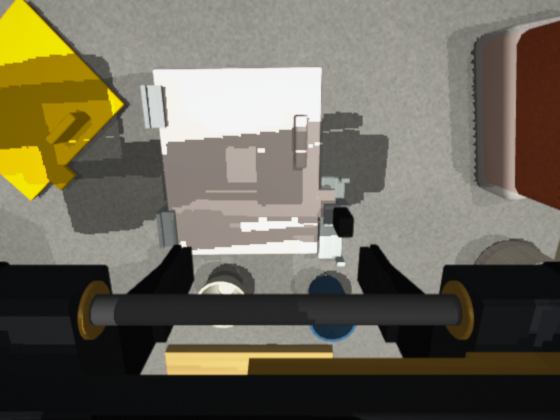

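Wrist view: lid corners are near (155,70), (321,68) and (321,252), fin top near (300,117), latch grip near (343,222).

```bash
python3 - <<'E'
from h import *
import pickle
c=pickle.load(open('w1.pkl','rb'))
print(ray(c,[[155,70],[321,68],[321,252],[167,252]],.111).round(4))
im=cv2.imread('pics/w1.png');g=im.max(2)
sub=(g[195:245,325:362]<45).astype(np.uint8);n,l,st,ce=cv2.connectedComponentsWithStats(sub);k=1+st[1:,4].argmax();print(st[k][:2]+[325,195],st[k][2:])
hull=cv2.convexHull(np.argwhere(l==k)[:,::-1].astype(np.int32)).reshape(-1,2)+[325,195]
print(ray(c,hull,.152)[:,:2].round(4).tolist())
for o,y in [((.524,.189),.012)]:
    X=[[75,90,111],[75,-90,111],[-75,-90,111],[-75,90,111],[50,6,145],[60,6,145],[60,50,145],[50,50,145]]+[[94+a,-36+b,h] for h in(120,152) for a in(-7,7) for b in(-10,10)]
    print(proj(c,tub2w(o,y,np.array(X)/1000)).round(0).astype(int).tolist()); print(hull.tolist())
E
python3 - <<'E'
import cv2
im=cv2.imread('pics/w1.png')
cv2.imwrite('pics/w1c.png',cv2.resize(im[60:270,140:370],None,fx=2.6,fy=2.6,interpolation=cv2.INTER_NEAREST))
E
```

```text
[[0.4498 0.277  0.111 ]
 [0.5964 0.2799 0.111 ]
 [0.605  0.1026 0.111 ]
 [0.4453 0.1011 0.111 ]]
[333 207] [ 20  30 505]
[[0.6253, 0.1422], [0.6247, 0.1384], [0.6239, 0.1374], [0.615, 0.1373], [0.6122, 0.1402], [0.6092, 0.1458], [0.6081, 0.1496], [0.6073, 0.1616], [0.6081, 0.1635], [0.6098, 0.1644], [0.6124, 0.1644], [0.6185, 0.1635], [0.6195, 0.1626], [0.6233, 0.1572], [0.6244, 0.1553]]
[[323, 68], [316, 254], [172, 255], [153, 69], [295, 170], [307, 170], [308, 117], [296, 117], [331, 217], [332, 197], [345, 217], [347, 197], [337, 229], [338, 207], [352, 229], [354, 207]]
[[352, 231], [351, 235], [350, 236], [340, 236], [337, 233], [334, 227], [333, 223], [333, 210], [334, 208], [336, 207], [339, 207], [346, 208], [347, 209], [351, 215], [352, 217]]
```

View pics/w1c.png

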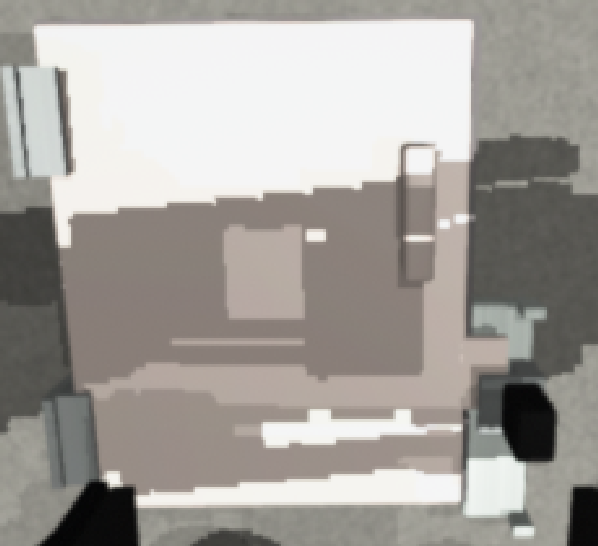

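Predicted corners, fin and latch agree with the picture to about 2 px for tub centre (0.524,0.189), yaw 0.012, latch about 8 mm along. Now I go to the latch.

Call:
apply_moves:
  plan: "-0.28 0.6 0.2 0 0 0;-0.28 0.6 0.2 0 0 0;0 0 0.3 0 0 0;0 0 0.4 0 0 0;0 0 0.4 0 0 0;0 0 0.4 0 0 0;0 0 0.3 0 0 0;0 0 0.2 0 0 0;0 0 0.14 0 0 0;0 0 0 0 0 0"

```text
time_s: 3.32
position: [0.6172, 0.1467, 0.1237]
tcp_rot: [[-0.009, 1.0, -0.003], [1.0, 0.009, -0.0], [-0.0, -0.003, -1.0]]
force: [0.2, 0.1, -0.1]
opening: 1.006
grasp_force: 0.0
```

Call:
apply_moves:
  plan: "0 0 0 0 0 0;0 0 0 0 0 0;0 0 0 0 0 0;0 0 0 0 0 0;0 0 0 0 0 0;0 0 0 0 0 0;0 0 0 0 0 0;0 0 0 0 0 0"
  gripper: -1

```text
time_s: 3.98
position: [0.6187, 0.1456, 0.125]
tcp_rot: [[-0.007, 1.0, 0.0], [1.0, 0.007, 0.0], [0.0, 0.0, -1.0]]
force: [-0.4, -0.1, -0.4]
opening: 0.483
grasp_force: 0.0
```

Call:
apply_moves:
  plan: "0 0 0 0 0 0;0 0 0 0 0 0;0 0 0 0 0 0;0 0 0 0 0 0;0 0 0 0 0 0;0 0 0 0 0 0;0 0 0 0 0 0;0 0 0 0 0 0"

```text
time_s: 4.65
position: [0.6198, 0.1457, 0.1251]
tcp_rot: [[-0.007, 1.0, 0.002], [1.0, 0.007, 0.0], [0.0, 0.002, -1.0]]
force: [3.6, 0.2, -3.3]
opening: 0.155
grasp_force: 30.0
```

Call:
apply_moves:
  plan: "-0.07 0 0 0 0 0;-0.07 0 0 0 0 0;-0.07 0 0 0 0 0;-0.07 0 0 0 0 0;-0.07 0 0 0 0 0;-0.07 0 0 0 0 0;-0.07 0 0 0 0 0;-0.07 0 0 0 0 0;-0.07 0 0 0 0 0;0 0 0 0 0 0"

```text
time_s: 5.48
position: [0.6203, 0.1135, 0.1251]
tcp_rot: [[-0.006, 1.0, 0.003], [1.0, 0.006, 0.0], [0.0, 0.003, -1.0]]
force: [5.0, -0.1, -3.5]
opening: 0.156
grasp_force: 30.0
```

Call:
apply_moves:
  plan: "-0.03 0 0 0 0 0;-0.03 0 0 0 0 0;-0.03 0 0 0 0 0;0 0 0 0 0 0"

```text
time_s: 5.82
position: [0.6204, 0.1104, 0.1251]
tcp_rot: [[-0.006, 1.0, 0.003], [1.0, 0.006, 0.002], [0.002, 0.003, -1.0]]
force: [5.7, 3.4, -4.4]
opening: 0.156
grasp_force: 30.0
```

Call:
apply_moves:
  plan: "-0.03 0 0 0 0 0;-0.03 0 0 0 0 0;-0.03 0 0 0 0 0;0 0 0 0 0 0;0 0 0 0 0 0"

```text
time_s: 6.23
position: [0.6204, 0.1103, 0.1251]
tcp_rot: [[-0.005, 1.0, 0.004], [1.0, 0.005, 0.009], [0.009, 0.004, -1.0]]
force: [5.5, 13.6, -3.2]
opening: 0.155
grasp_force: 30.0
```

Call:
apply_moves:
  plan: "0.06 0 0 0 0 0;0 0 0 0 0 0;0 0 0 0 0 0;0 0 0 0 0 0;0 0 0 0 0 0;0 0 0 0 0 0;0 0 0 0 0 0;0 0 0 0 0 0"
  gripper: 1

```text
time_s: 6.9
position: [0.6189, 0.1079, 0.125]
tcp_rot: [[-0.007, 1.0, -0.0], [1.0, 0.007, -0.0], [-0.0, -0.0, -1.0]]
force: [0.7, 0.1, -0.6]
opening: 0.674
grasp_force: 0.0
```

Call:
apply_moves:
  plan: "0 0 0 0 0 0;0 0 -0.2 0 0 0;0 0 -0.4 0 0 0;0 0 -0.5 0 0 0;0 0 -0.5 0 0 0;0 0 -0.4 0 0 0;0 0 0 0 0 0;0 0 0 0 0 0"

```text
time_s: 7.57
position: [0.6199, 0.1082, 0.227]
tcp_rot: [[-0.007, 1.0, 0.004], [1.0, 0.007, -0.0], [-0.0, 0.004, -1.0]]
force: [0.3, 0.3, -1.1]
opening: 0.996
grasp_force: 0.0
```

Run:
```python
from h import *
go((.58,.218,.1145),0.6)
st=bot.read_state();c=cam('wrist',st);im=capture('wrist')[:,:,::-1]
cv2.imwrite('pics/w2.png',im)
print(proj(c,tub2w((.5245,.189),.012,np.array([[94,-81,152],[50,6,145],[60,6,145],[60,50,145],[50,50,145],[75,90,111],[75,-90,111]])/1000)).round(0).tolist())
```

```text
t 7.5667 p [0.6199 0.1082 0.227 ] shift [ 2.2  -0.79  2.25] turn [ 0.0006  0.     -0.0005] J [-0.3 29.  80.  -0.  70.8 -0.7] F [ 0.3  0.3 -1.1]
[[275.0, 204.0], [214.0, 88.0], [228.0, 88.0], [225.0, 21.0], [211.0, 21.0], [249.0, -28.0], [254.0, 200.0]]
```

View pics/w2.png

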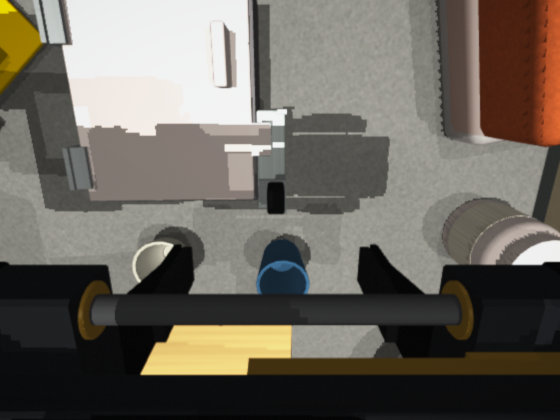

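The latch grip is now at (275,198), where the end stop puts it, and the fin at (212–230, 22–86) matches the prediction. Next I grasp the fin.

Call:
apply_moves:
  plan: "0.55 -0.2 0.1 0 0 0;0.55 -0.2 0.2 0 0 0;0.55 -0.2 0.3 0 0 0;0.55 -0.19 0.3 0 0 0;0 0 0.35 0 0 0;0 0 0.35 0 0 0;0 0 0.3 0 0 0;0 0 0.2 0 0 0;0 0 0.15 0 0 0;0 0 0 0 0 0"

```text
time_s: 8.45
position: [0.577, 0.2174, 0.11]
tcp_rot: [[-0.007, 1.0, -0.005], [1.0, 0.007, -0.001], [-0.001, -0.005, -1.0]]
force: [-0.8, -0.0, 0.3]
opening: 1.002
grasp_force: 0.0
```

Call:
apply_moves:
  plan: "0 0 0 0 0 0;0 0 0 0 0 0;0 0 0 0 0 0;0 0 0 0 0 0;0 0 0 0 0 0;0 0 0 0 0 0;0 0 0 0 0 0;0 0 0 0 0 0;0 0 0 0 0 0;0 0 0 0 0 0"
  gripper: -1

```text
time_s: 9.28
position: [0.5787, 0.2179, 0.1124]
tcp_rot: [[-0.007, 1.0, -0.0], [1.0, 0.007, -0.0], [-0.0, -0.0, -1.0]]
force: [0.6, -0.6, 0.8]
opening: 0.324
grasp_force: 0.0
```

Call:
apply_moves:
  plan: "0 0 0 0 0 0;0 0 0 0 0 0;0 0 0 0 0 0;0 0 0 0 0 0;0 0 0 0 0 0;0 0 0 0 0 0;0 0 0 0 0 0"

```text
time_s: 9.87
position: [0.5787, 0.2178, 0.1124]
tcp_rot: [[-0.007, 1.0, -0.0], [1.0, 0.007, -0.0], [-0.0, -0.0, -1.0]]
force: [-0.7, -0.3, -0.3]
opening: 0.11
grasp_force: 30.0
```

Run:
```python
from h import *
go((.58,.218,.1145),0.6);s=bot.read_state();print(s['opening'],s['grasp_force'],s['moment'],s['tcp_rot'])
```

```text
t 9.8667 p [0.5787 0.2178 0.1124] shift [ 0.    0.03 -0.04] turn [-0.      0.     -0.0005] J [10.3 35.9 87.6 -0.  56.4  9.9] F [-0.7 -0.3 -0.3]
0.1104707845174897 29.982213377952576 [-0.14146636  0.02617363  0.09412501] [[-7.26754674e-03  9.99973590e-01 -4.33278498e-05]
 [ 9.99973578e-01  7.26753953e-03 -1.64403932e-04]
 [-1.64084704e-04 -4.45215182e-05 -9.99999986e-01]]
```

Fin gripped: the opening is 9.6 mm. Now I tip about the clip edge, 10 rows of 1.5°.

Call:
apply_moves:
  plan: "0 -0.002 -0.068 -0.0042 0 0;0 -0.002 -0.068 -0.0042 0 0;0 -0.002 -0.068 -0.0042 0 0;0 -0.002 -0.068 -0.0042 0 0;0 -0.002 -0.068 -0.0042 0 0;0 -0.002 -0.068 -0.0042 0 0;0 -0.002 -0.068 -0.0042 0 0;0 -0.002 -0.068 -0.0042 0 0;0 -0.002 -0.068 -0.0042 0 0;0 -0.002 -0.068 -0.0042 0 0"

```text
time_s: 10.7
position: [0.573, 0.2177, 0.1457]
tcp_rot: [[-0.007, 0.965, 0.261], [1.0, 0.007, 0.002], [-0.0, 0.261, -0.965]]
force: [-1.0, 0.4, -1.9]
opening: 0.111
grasp_force: 30.0
```

Call:
apply_moves:
  plan: "0 0 0 0 0 0;0 0 0 0 0 0;0 0 0 0 0 0"

```text
time_s: 10.95
position: [0.5734, 0.2178, 0.1456]
tcp_rot: [[-0.007, 0.966, 0.259], [1.0, 0.006, 0.002], [0.0, 0.259, -0.966]]
force: [-0.6, 0.3, -1.5]
opening: 0.111
grasp_force: 30.0
```

Run:
```python
from h import *
s=bot.read_state();print(s['time_s'],s['position'],s['force'],s['moment'],s['opening'],s['grasp_force'])
cv2.imwrite('pics/w3.png',capture('wrist')[:,:,::-1])
```

```text
10.95 [0.57340389 0.2178405  0.14561223] [-0.57161168  0.30839583 -1.45385383] [-0.10338418  0.36869653 -0.0149391 ] 0.11091836276289166 29.990958273410797
```

View pics/w3.png

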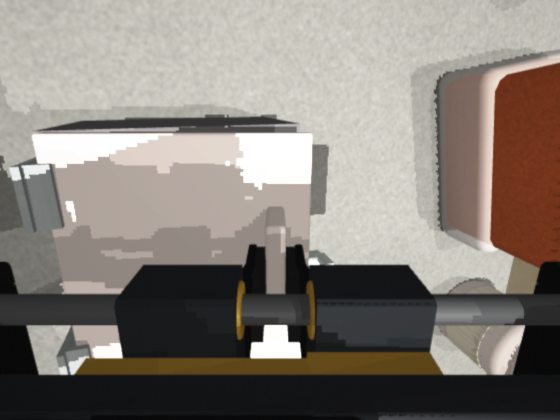

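Picture shows the lid tipped, its edge raised along (35–310, 130), back edge still under the clips. Now draw it out towards +x, then lift.

Call:
apply_moves:
  plan: "0 0.1 0.02 0 0 0;0 0.1 0.02 0 0 0;0 0.1 0.02 0 0 0;0 0.1 0.02 0 0 0;0 0.1 0.02 0 0 0;0 0 0 0 0 0;0 0.013 -0.05 0 0 0;0 0.026 -0.1 0 0 0;0 0.026 -0.1 0 0 0;0 0 0 0 0 0"

```text
time_s: 11.83
position: [0.599, 0.2179, 0.161]
tcp_rot: [[-0.006, 0.965, 0.26], [1.0, 0.006, 0.002], [0.0, 0.26, -0.965]]
force: [-4.2, -1.1, -3.9]
opening: 0.113
grasp_force: 30.3
```

Call:
apply_moves:
  plan: "0 0.026 -0.1 0 0 0;0 0.05 -0.2 0 0 0;0 0.05 -0.2 0 0 0;0 0 0 0 0 0"

```text
time_s: 12.17
position: [0.6028, 0.2188, 0.1911]
tcp_rot: [[-0.008, 0.962, 0.271], [1.0, 0.007, 0.004], [0.002, 0.271, -0.962]]
force: [0.9, -0.3, -2.5]
opening: 0.112
grasp_force: 30.0
```

Run:
```python
from h import *
s=bot.read_state();print(s['time_s'],s['position'],s['force'],s['moment'],s['opening'],s['grasp_force'])
cv2.imwrite('pics/s2.png',cv2.resize(capture('scene')[150:280,270:450,::-1],None,fx=4,fy=4))
```

```text
12.1667 [0.60283513 0.21881087 0.19108973] [ 0.89895167 -0.29641631 -2.5014289 ] [-0.05485668  0.13548692  0.02788288] 0.11248897463910863 30.02515733242035
```

View pics/s2.png

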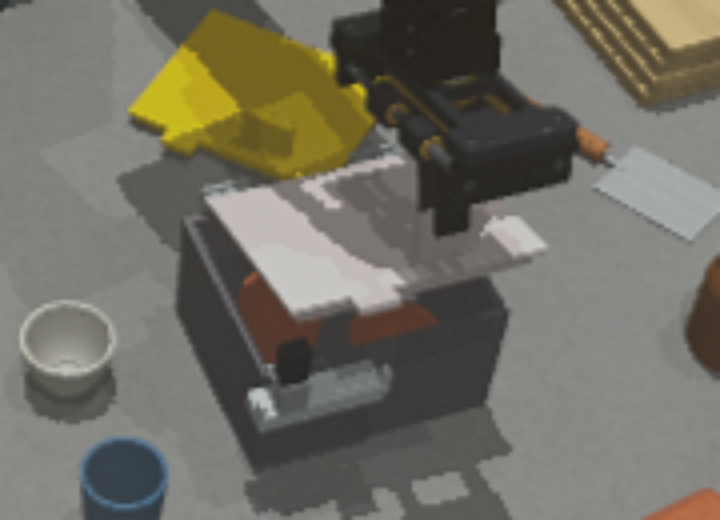

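The lid is clear of the tub, and the latch is open at crop (293,360). I lift further and level.

Call:
apply_moves:
  plan: "0 0.05 -0.2 0 0 0;0 0.08 -0.3 0 0 0;0 0.08 -0.3 0 0 0;0 0.08 -0.3 0 0 0;0 0.05 -0.2 0.006 0 0;0 0 0 0.009 0 0;0 0 0 0.009 0 0;0 0 0 0.009 0 0;0 0 0 0.009 0 0;0 0 0 0 0 0"

```text
time_s: 13.05
position: [0.6011, 0.2177, 0.2541]
tcp_rot: [[-0.007, 1.0, 0.003], [1.0, 0.007, 0.0], [0.0, 0.003, -1.0]]
force: [1.7, -0.2, -2.5]
opening: 0.113
grasp_force: 30.0
```

Call:
apply_moves:
  plan: "0 0 0 0 0 0;0 0 0 0 0 0;0 0 0 0 0 0"

```text
time_s: 13.3
position: [0.5972, 0.2181, 0.2536]
tcp_rot: [[-0.008, 1.0, 0.0], [1.0, 0.008, -0.0], [-0.0, 0.0, -1.0]]
force: [0.3, -0.3, -3.3]
opening: 0.115
grasp_force: 30.0
```

Run:
```python
from h import *
go((.575,-.195,.2),0.6)
st=bot.read_state();cv2.imwrite('pics/w4.png',capture('wrist')[:,:,::-1])
c=cam('wrist',st);p=np.array(st['position']);R=np.array(st['tcp_rot'])
# lid held: fin lid-frame (55,28), TCP 7 mm above underside; lid x=tool y, lid y=tool x
X=[[28+0*0,0,0]]
corn=np.array([[75,90,6],[75,-90,6],[-75,90,6],[-75,-90,6]])/1000-np.array([.055,.028,.0074])
tool=np.c_[corn[:,1],corn[:,0],-corn[:,2]]
print(proj(c,tool@R.T+p).round(0).tolist())
```

```text
t 13.3 p [0.5972 0.2181 0.2536] shift [-8.26 -0.51  1.07] turn [ 0.      0.     -0.0005] J [10.  28.2 77.  -0.  74.8  9.6] F [ 0.3 -0.3 -3.3]
[[314.0, 134.0], [305.0, 400.0], [31.0, 134.0], [87.0, 400.0]]
```

View pics/w4.png

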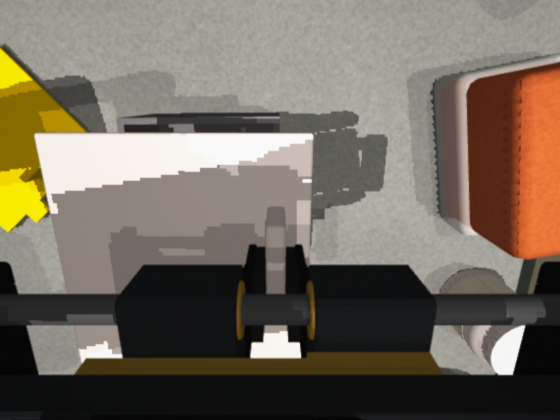

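The lid is held nearly level, corners at (36,134) and (314,134), with a slight droop at the back of about 2°. I correct that and carry it to the board.

Call:
apply_moves:
  plan: "-0.2 -0.03 0 0.001 0 0;-0.4 -0.04 0 0.001 0 0;-0.6 -0.04 0 0.001 0 0;-0.6 -0.04 0 0.001 0 0;-0.6 -0.04 0 0.001 0 0;-0.6 -0.04 0 0 0 0;-0.6 -0.04 0 0 0 0;-0.6 -0.04 0 0 0 0;-0.6 -0.04 0 0 0 0;-0.6 -0.04 0 0 0 0"

```text
time_s: 14.18
position: [0.5796, -0.054, 0.2543]
tcp_rot: [[-0.007, 0.999, -0.031], [1.0, 0.007, -0.001], [-0.0, -0.031, -1.0]]
force: [-0.0, -1.1, -2.8]
opening: 0.111
grasp_force: 30.0
```

Call:
apply_moves:
  plan: "-0.6 -0.04 0 0 0 0;-0.6 -0.04 0 0 0 0;-0.6 -0.04 0.1 0 0 0;-0.6 0 0.2 0 0 0;-0.3 0 0.3 0 0 0;-0.16 0 0.4 0 0 0;0 0 0.4 0 0 0;0 0 0.4 0 0 0;0 0 0 0 0 0;0 0 0 0 0 0"

```text
time_s: 15.02
position: [0.5714, -0.195, 0.1636]
tcp_rot: [[-0.007, 0.999, -0.034], [1.0, 0.007, 0.001], [0.001, -0.034, -0.999]]
force: [0.3, -1.2, -2.5]
opening: 0.111
grasp_force: 30.0
```

Run:
```python
from h import *
go((.575,-.195,.0354),0.5)
st=bot.read_state();print(st['tcp_rot'],st['opening'])
cv2.imwrite('pics/s3.png',cv2.resize(capture('scene')[170:360,120:350,::-1],None,fx=3,fy=3))
```

```text
t 15.0167 p [ 0.5714 -0.195   0.1636] shift [-0.    0.16  2.56] turn [-0.0054 -0.0002 -0.0003] J [-29.   31.9  85.9  -1.   63.9 -28.9] F [ 0.3 -1.2 -2.5]
[[-0.0067925   0.99939516 -0.03410528]
 [ 0.999976    0.00683514  0.00113407]
 [ 0.00136649 -0.03409675 -0.9994176 ]] 0.11101553809997647
```

View pics/s3.png

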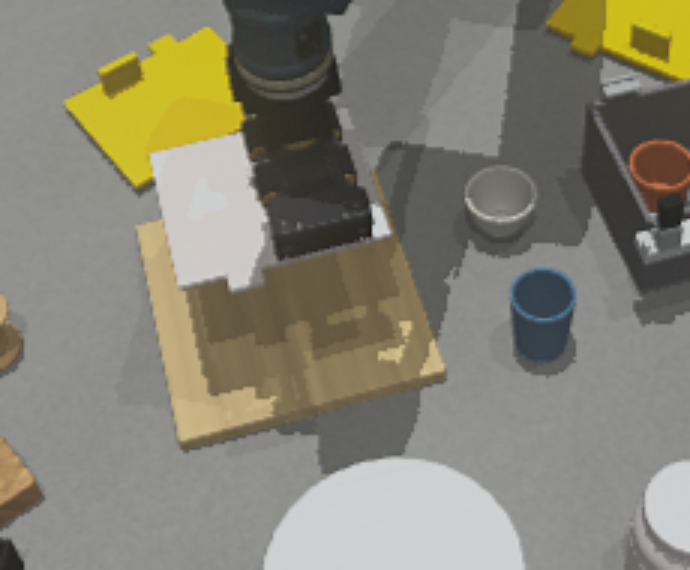

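Picture shows the lid over the board. The opening is back to its flush value, so I undo most of the tilt and descend.

Call:
apply_moves:
  plan: "0 0.04 0.2 -0.001 0 0;0 0.04 0.4 -0.001 0 0;0 0.04 0.4 -0.001 0 0;0 0.04 0.4 -0.001 0 0;0 0 0.4 0 0 0;0 0 0.25 0 0 0;0 0 0.15 0 0 0;0 0 0.1 0 0 0;0 0 0 0 0 0;0 0 0 0 0 0"

```text
time_s: 15.9
position: [0.5797, -0.1955, 0.05]
tcp_rot: [[-0.007, 1.0, -0.005], [1.0, 0.007, -0.001], [-0.001, -0.005, -1.0]]
force: [-0.1, 0.1, -3.1]
opening: 0.114
grasp_force: 30.0
```

Call:
apply_moves:
  plan: "0 0 0.02 0 0 0;0 0 0.02 0 0 0;0 0 0.02 0 0 0;0 0 0.02 0 0 0;0 0 0 0 0 0"

```text
time_s: 16.32
position: [0.5788, -0.1951, 0.0451]
tcp_rot: [[-0.007, 1.0, -0.006], [1.0, 0.007, 0.0], [0.0, -0.006, -1.0]]
force: [-0.8, -0.3, -3.3]
opening: 0.116
grasp_force: 30.0
```

Call:
apply_moves:
  plan: "0 0 0.02 0 0 0;0 0 0.02 0 0 0;0 0 0.02 0 0 0;0 0 0.02 0 0 0;0 0 0.02 0 0 0;0 0 0.02 0 0 0;0 0 0 0 0 0;0 0 0 0 0 0"

```text
time_s: 16.98
position: [0.5788, -0.1951, 0.039]
tcp_rot: [[-0.007, 1.0, -0.007], [1.0, 0.007, 0.0], [0.0, -0.007, -1.0]]
force: [-0.5, -0.4, -3.4]
opening: 0.113
grasp_force: 30.0
```

Call:
apply_moves:
  plan: "0 0 0.02 0 0 0;0 0 0.02 0 0 0;0 0 0.02 0 0 0;0 0 0 0 0 0;0 0 0 0 0 0"

```text
time_s: 17.4
position: [0.5788, -0.1952, 0.0361]
tcp_rot: [[-0.007, 1.0, -0.006], [1.0, 0.007, -0.0], [-0.0, -0.006, -1.0]]
force: [0.7, -0.3, -2.3]
opening: 0.114
grasp_force: 30.0
```

Call:
apply_moves:
  plan: "0 0 0.02 0 0 0;0 0 0.02 0 0 0;0 0 0 0 0 0;0 0 0 0 0 0"

```text
time_s: 17.73
position: [0.579, -0.1952, 0.0355]
tcp_rot: [[-0.007, 1.0, -0.006], [1.0, 0.007, -0.0], [-0.0, -0.006, -1.0]]
force: [-2.1, 0.6, 5.6]
opening: 0.113
grasp_force: 30.0
```

Call:
apply_moves:
  plan: "0 0 -0.02 0 0 0;0 0 0 0 0 0;0 0 0 0 0 0;0 0 0 0 0 0;0 0 0 0 0 0;0 0 0 0 0 0;0 0 0 0 0 0;0 0 0 0 0 0;0 0 0 0 0 0;0 0 0 0 0 0"
  gripper: 1

```text
time_s: 18.57
position: [0.5788, -0.1951, 0.035]
tcp_rot: [[-0.007, 1.0, -0.006], [1.0, 0.007, -0.0], [0.0, -0.006, -1.0]]
force: [-0.5, -0.3, -0.2]
opening: 0.789
grasp_force: 0.0
```

Call:
apply_moves:
  plan: "0 0 -0.05 0 0 0;0 0 -0.2 0 0 0;0 0 -0.4 0 0 0;0 0 -0.6 0 0 0;0 0 -0.6 0 0 0;0 0 -0.6 0 0 0;0 0 -0.6 0 0 0;0 0 -0.4 0 0 0;0 0 0 0 0 0;0 0 0 0 0 0"

```text
time_s: 19.4
position: [0.5806, -0.1955, 0.2097]
tcp_rot: [[-0.007, 1.0, -0.003], [1.0, 0.007, -0.002], [-0.002, -0.003, -1.0]]
force: [0.5, 0.1, 0.0]
opening: 0.998
grasp_force: 0.0
```

Run:
```python
from h import *
go((.575,-.195,.25),0.5)
st=bot.read_state();c=cam('wrist',st);im=capture('wrist')[:,:,::-1];sc=capture('scene')[150:370,110:460,::-1]
g=im.astype(int);m=(im.min(2)>0).astype(np.uint8)
E=proj(c,tub2w((.524,-.2235),.007,np.array([[75,90,34],[75,-90,34],[-75,-90,34],[-75,90,34]])/1000));print(E.round(0).tolist())
a=cv2.resize(im,(420,315));b=cv2.resize(sc,(500,314))
cv2.imwrite('pics/fin.png',np.hstack([a[:314,:300],b]))
```

```text
t 19.4 p [ 0.5806 -0.1955  0.2097] shift [ 0.01 -0.11 -0.81] turn [-0.0004  0.0003 -0.0003] J [-28.9  28.8  83.4  -0.2  67.9 -29.3] F [0.5 0.1 0. ]
[[294.0, 117.0], [291.0, 275.0], [164.0, 275.0], [147.0, 117.0]]
```

View pics/fin.png

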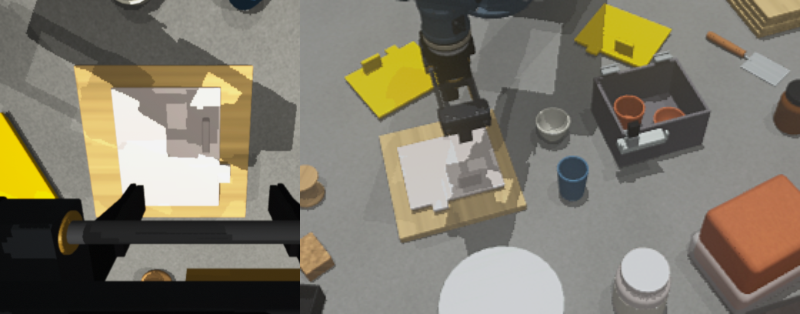

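The lid lies flat and centred on the board, its corners at (110,88) and (220,88), which matches the prediction. The latch is open, and the pots and bystanders look undisturbed.

```bash
python3 -c "
from rig import bot
print(bot.hand_in())"
```

```text
the job is handed in; nothing more can be done
None
```

The latch is at its end stop, and the lid was tipped out from under its clips and set down flat, grip up, in the middle of the plywood board. The job was handed in at about 19.5 s of robot time; the hand-in call returned no verdict.

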